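# Lock the pull-out tray home past its spring lock bar

## Task

Close the loaded plywood tray on its locking slide: press the spring lock bar fully down with your fingertips on its foot plate behind the tray, and keep it held down while you push the tray along its runners, over the two ears of the bar, until it stands against the wooden end stop. Then let the bar spring up again so that its ears lock the tray in. Only press and push: do not lift the tray, keep the screw box lying in it, and leave everything else on the bench where it is.

Things in the scene. Friction and masses are not known exactly. Their poses are not given: they have to be found in the camera images.
- lane: The fixed locking slide. Origin on the bench, on the lane's centre line; x axis along the runners the way the tray is pushed, z up. Plywood board 18 mm thick, x -200 to +260 mm, 340 mm wide; two runners, tops 52 mm above the bench; side guides with inner faces 80 mm off the centre line, tops at 68 mm; wooden end stop, near face at x = +221 mm, top at 78 mm.
- lock_bar (a joint): Press of the spring lock bar, m: 0 = up (rest), 0.020 = fully down on its stop; 3 N at the start, 9 N fully down. One rigid steel piece that moves straight up and down without tilting, wherever its foot plate is pressed. Down less than 12 mm, its ears stand in the tray's way; fully down they are 8 mm below the tray's underside.
- bar_pad (a point): Point on top of the bar's foot plate, on the centre line, x = -130 mm in the lane frame; moves with the bar (46 mm above the bench at rest, 26 mm fully down). The plate is a flat strip 44 mm wide between the runners, lane x -180 to +95 mm, running on under the tray: a fingertip can slide along it all the way, and between the ears.
- ears (a point): Midway between the tops of the bar's two upright ears, x = +90 mm in the lane frame; moves with the bar (64 mm above the bench at rest, 44 mm fully down). Each ear is 10 mm thick along the lane, 18 mm wide; the gap between them is 68 mm, on the centre line.
- tray: Open plywood tray loose on the runners, about 0.7 kg: 120 mm along the lane, 156 across, 32 high, walls 6. Origin at the centre of its underside (52 mm above the bench), x axis toward the end stop. Starts with its front 3 to 40 mm short of the ears; home against the end stop its origin is at lane x = 161 mm, its back 6 mm beyond the ears. Slides with a few newtons of friction.
- tray_back (a point): Middle of the top edge of the tray's back wall, on its outer face (the face to push), 84 mm above the bench.
- screw_box: Low paper carton of screws, 50 x 80 x 26 mm, about 0.2 kg, lying loose in the tray. Origin at the centre of its underside.
- jar: Bystander: small clear jar, 44 mm across, 50 mm high, standing on the lane's board beside a side guide. Origin at the centre of its underside.
- hinge: Bystander: small loose steel hinge, about 50 x 40 x 12 mm, on the board. Origin at its underside.
- offcut: Bystander: plywood offcut 110 x 42 x 12 mm on the board. Origin at the centre of its underside.
- roller: Bystander: black rubber roller, 38 mm across, 24 mm high, on the board. Origin at the centre of its underside.
- spray: Bystander: can 52 mm across, 160 mm high, standing on the bench to the robot's left. Origin at the centre of its underside.
- driver: Bystander: screwdriver 190 mm long lying on the bench to the robot's right.
- tap_box: Bystander: white carton 90 x 110 x 120 mm on the bench to the robot's right. Origin at the centre of its underside.
Things that resemble listed ones, but are neither listed nor needed, are in the scene too. What is meant by the tray is not turquoise, and is the larger of those in its own colour. What is shaped like the screw_box but red is not meant.

How it is judged:
On the way, in this order (a step that is already met when the one before it is completed fails the run):
1. the lock bar is held down by the fingers, the tray still short of the ears (value of joint lock_bar above 0.0145 m and contact force between the fingers and lock_bar above 1 N and x of tray in the frame of lane below 0.03 m), for 0.2 s.
2. the tray is half way over the ears with the bar held down by the fingers (value of joint lock_bar above 0.0145 m and contact force between the fingers and lock_bar above 1 N and x of tray in the frame of lane between 0.085 and 0.12 m), for 0.02 s.
3. the tray is home and the bar has sprung up behind it (x of tray in the frame of lane above 0.156 m and value of joint lock_bar below 0.003 m), for 0.1 s.
At the end, for the whole second after the job is handed in: The tray lies flat on its runners against the end stop (within 5 mm), at rest, the lock bar up behind it (pressed less than 3 mm), the screw box still lying flat in the tray (all of step 3 and x of tray in the frame of lane below 0.165 m and z of tray in the frame of lane below 0.056 m and angle between tray's own z axis and vertical below 0.05 rad and linear speed of tray below 0.01 m/s and z of screw_box in the frame of tray between 0 and 0.012 m and angle between screw_box's own z axis and vertical below 0.15 rad and horizontal distance between screw_box and tray below 0.07 m); the robot touches nothing.
It fails at once if the lock bar is let up (down less than 13.5 mm) while the tray is over the ears (x of tray in the frame of lane between 0.03 and 0.151 m and value of joint lock_bar below 0.0135 m).
It fails at once if the tray is lifted (more than 10 mm) or tipped off its runners (z of tray in the frame of lane above 0.062 m or angle between tray's own z axis and vertical above 0.2 rad).
It fails at once if the screw box is lifted from the tray floor or tipped (z of screw_box in the frame of tray above 0.02 m or angle between screw_box's own z axis and vertical above 0.3 rad).
It fails at once if a bystander is moved more than 20 mm (distance of any of jar, hinge, offcut, roller, spray, driver, tap_box from where it was at the start of the episode above 0.02 m).
It also fails if it takes over 53 s, if anything falls off the work surface, if the arm or the gripper's body presses on something with over 40 N, if the wrist force passes 120 N, or if a joint passes its speed limit or range.

## Robot

A 7-joint arm with a two-finger parallel gripper is mounted at the origin on the work surface. World frame = base frame: x ahead of the robot, y to its left, z up, the work surface at z = 0. Lengths are in m, angles in rad, forces in N, time in s.
With the tool pointing down it reaches from about 0.35 to 0.9 m from the base axis. Payload 19.9 kg.
Tool frame: the origin (TCP) lies at the very end of the fingers, on their centre line; the grasp point (between the pads) lies 19 mm behind it (hold_point_z is the distance from the TCP to the grasp point, in m); z points along the fingers, y is the line along which they close (so a half turn about z gives the same grasp; the last joint's range is limited). The gripper opens to 85 mm and grips with 20 to 120 N. Pads are 22 mm wide; open, the fingers measure 114 mm over their backs; the gripper's body (76 mm by 85 mm) begins 54 mm behind the grasp point. The pads swing forward as they close: fully open they stand 13 mm farther back than shut.
Start: joints at [1.28, 0.417, -0.01, 1.614, 0.005, 1.111, -0.053], TCP at [0.154, -0.606, 0.192] pointing down, gripper open.
Joint ranges: [-2.81, 2.81], [-0.39, 2.02], [-1.27, 1.25], [0.06, 2.57], [-1.19, 4.33], [0.19, 2], [-2.82, 2.82]. Speed limits (rad/s): [1.89, 1.89, 2.39, 2.39, 3.01, 3.01, 3.01].

## Interface

Orientations are given as [roll, pitch, yaw] about the fixed x, y, z axes, in that order (R = Rz(yaw) Ry(pitch) Rx(roll)).
In Python, from workcell import * gives the robot as it stands.
- The arm moves only by the tool drive_tool, never from a script. Its argument "steps" is a list of rows, each an object with "xyz": the shift along the tool's x, y, z in cm, a list of three; "roll": the turn about the tool's z in degrees; "grip": the closure, from 0 (fully open) to 1 (shut). In form: [{"xyz": [tx, ty, tz], "roll": roll, "grip": grip}, ...]. A call has 1 to 10 rows; each row shifts and turns the commanded pose from where the row before left it, along the tool's axes as they then stand; what a row does not reach is not made up. A row lasts 1/8 s, in which the tool goes at most 62.5 mm and 10.7 degrees, less where a joint would pass 70% of its speed; a pose out of reach is approached as far as the arm can. A call is refused whole if a number of a shift passes 6.25 or a number of a turn 10.7, either way. A call with a gripper value outside its range is refused whole. The fingers move at their own pace and stop on an object; "grip_force" is the grip in N (left out, the last holds). Time passes only in rows, so rows that do not move let the fingers close. It gives the time, the measured TCP pose, the force, the opening and the grip force at its end, in the units of the state.
- read_state(): the state, without advancing time (a new reading comes with each control period).
- read_camera(name): name is "scene" or "side" or "wrist"; returns (picture, depth): 420x560x3 uint8, red, green, blue; 420x560 float32, m along the optical axis (not along the pixel's ray), 0 where there is no reading.
- camera_info(name): a dict with "K" (3x3 intrinsics, pixels), "R" (3x3) and "t" (3): a world point X has camera coordinates R X + t. Camera axes: x right, y down, z forward; pixel columns grow to the right and rows downward; lengths in m; the calibration is good to about 2 mm. The wrist camera is an equidistant fisheye: a pixel r from the principal point sees the ray r / f radians off the axis. A picture is of the moment at which its call begins: read the wrist's pose just before it. camera_info takes no time and is no camera call; for the wrist camera it gives the pose at the moment of the call.
- close_job(): hands the job in; it is judged then, once.
The state is a dict: "time": time; "joint_pos": joint angles; "joint_vel": joint speeds; "joint_torque": joint torques, N m; "eef_pos": TCP position; "orientation": TCP orientation; "ft_force": force on the tool from outside, world axes, zero at the start; "wrist_torque": the same for the moment, N m; "gripper_width": finger opening in m; "grasp_force": force on a finger pad.
Only numpy, scipy, OpenCV 4.12 (cv2) and the standard library are available. Lean on these libraries where they do the work, as an engineer would, in place of code of your own. Each camera call takes 0.05 s, during which the arm holds its last target. There are 200 camera calls.

## Working session

There is one attempt and no reset: what is moved stays moved. The work goes in short steps, Python scripts to look and compute and a tool call to move; the robot and the scene stay as the last step left them, time stands still between calls to the robot, and variables do not carry over. Pictures are saved under pics/ and viewed, at most 10 in all, crops included, and the job is handed in when it is done.

Besides the shell and the picture viewer there is one more tool, called after "Request:" by a JSON object that holds its "method" and its "body", one argument or row to a line. drive_tool: Moves the arm, as the interface text tells. Its arguments: {"type":"object","properties":{"steps":{"type":"array"},"grip_force":{"type":"number"}},"required":["steps"]}

```bash
mkdir -p pics; ls; python3 - <<'E'
from workcell import *
import cv2,numpy as np
s=read_state();print(s['time'],s['eef_pos'],s['orientation'],s['gripper_width'])
for n in ['scene','side']:
    p,d=read_camera(n);cv2.imwrite(f'pics/{n}0.png',p[:,:,::-1]);np.savez(f'{n}0.npz',p=p,d=d,**{k:np.array(v) for k,v in camera_info(n).items() if k in 'KRt'})
    c=camera_info(n);print(n,c)
E
```

```text
pics
0.0 [ 0.15380025 -0.60535971  0.19165728] [-3.14035324e+00  8.81534553e-05  2.48855689e-01] 0.08554255340478219
scene {'K': array([[418.6685883 ,   0.        , 283.90186537],
       [  0.        , 418.6685883 , 208.13973744],
       [  0.        ,   0.        ,   1.        ]]), 'R': array([[ 0.88333814,  0.4687041 , -0.00549541],
       [ 0.32374869, -0.61854382, -0.71595414],
       [-0.33896979,  0.63065047, -0.69812568]]), 't': array([-0.42003066, -0.1050084 ,  1.39088126])}
side {'K': array([[450.7149162 ,   0.        , 272.50228933],
       [  0.        , 450.7149162 , 201.82334513],
       [  0.        ,   0.        ,   1.        ]]), 'R': array([[ 0.9972236 , -0.07372115,  0.01050199],
       [-0.04196647, -0.67288988, -0.7385513 ],
       [ 0.06151353,  0.73606005, -0.67411548]]), 't': array([-0.47408172,  0.08151192,  1.23044114])}
```

View pics/scene0.png

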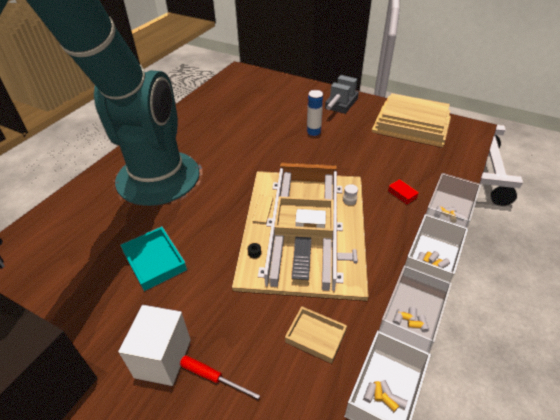

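View pics/side0.png

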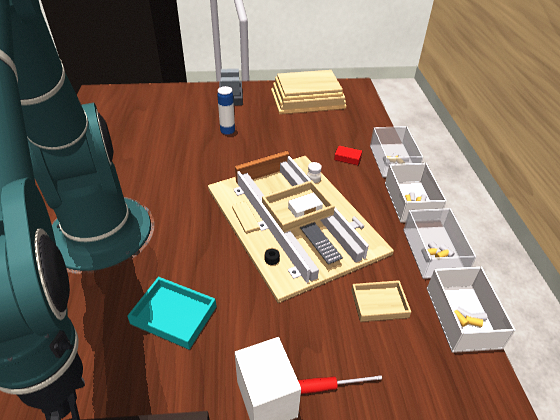

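```bash
cat > h.py <<'E'
import numpy as np,cv2
def pts(f):
    c=np.load(f);K,R,t,d=c['K'],c['R'],c['t'],c['d'].astype(float)
    v,u=np.mgrid[:420,:560]
    X=np.stack([(u-K[0,2])/K[0,0]*d,(v-K[1,2])/K[1,1]*d,d],-1)
    return (X-t)@R,c['p'],d>0
E
python3 - <<'E'
from h import *
for n,roi in [('scene',(150,310,225,380)),('side',(140,310,195,400))]:
    X,p,ok=pts(n+'0.npz');m=np.zeros(ok.shape,bool);m[roi[0]:roi[1],roi[2]:roi[3]]=1;m&=ok
    hsv=cv2.cvtColor(p,cv2.COLOR_RGB2HSV)
    b=m&(abs(X[...,2]-.018)<.006)&(hsv[...,0]>12)&(hsv[...,0]<32)&(hsv[...,2]>120)
    P=X[b][:,:2].astype(np.float32);r=cv2.minAreaRect(P*1000);print(n,'board',len(P),r,cv2.boxPoints(r).round())
    for nm,z0,z1,y in [('tray',.079,.09,1),('guide',.063,.073,0),('stop',.073,.084,0)]:
        q=m&(X[...,2]>z0)&(X[...,2]<z1)
        k,l,st,ce=cv2.connectedComponentsWithStats(q.astype(np.uint8))
        for i in range(1,k):
            if st[i,4]>25:
                r=cv2.minAreaRect((X[l==i][:,:2]*1000).astype(np.float32));print(nm,st[i,4],ce[i].round(),np.round(r[0]),np.round(r[1]),round(r[2],1),hsv[l==i].mean(0).round())
p=cv2.imread('pics/side0.png')
cv2.imwrite('pics/crop1.png',cv2.resize(p[140:310,195:415],None,fx=3.5,fy=3.5,interpolation=cv2.INTER_CUBIC))
E
```

```text
scene board 7595 ((543.5269165039062, -11.24127197265625), (340.5345764160156, 514.1447143554688), 22.808399200439453) [[ 287.  160.]
 [ 486. -314.]
 [ 800. -182.]
 [ 601.  292.]]
tray 395 [304. 215.] [540.  -4.] [155. 127.] 23.5 [ 17. 119. 197.]
tray 394 [310. 217.] [560.  -9.] [79. 53.] 25.2 [118.   8. 234.]
guide 910 [304. 218.] [538.   0.] [174. 418.] 22.9 [ 10.  65. 187.]
guide 103 [350. 189.] [612. 164.] [38. 40.] 23.9 [  6.  20. 219.]
guide 126 [305. 203.] [519.  48.] [143.   9.] 23.0 [ 17. 126. 119.]
guide 64 [309. 226.] [570. -29.] [79.  6.] 22.6 [ 16.  97. 163.]
stop 214 [308. 166.] [458. 194.] [175.  23.] 21.2 [ 13. 188. 161.]
stop 520 [303. 216.] [540.  -3.] [155. 127.] 23.4 [ 17. 121. 171.]
stop 371 [310. 218.] [560.  -9.] [78. 54.] 24.0 [104.  18. 220.]
side board 6803 ((679.468017578125, 12.36590576171875), (609.7151489257812, 573.3311157226562), 22.442102432250977) [[ 288.  161.]
 [ 507. -369.]
 [1071. -136.]
 [ 852.  394.]]
tray 513 [298. 202.] [541.   0.] [158. 127.] 22.4 [ 21.  89. 225.]
tray 423 [305. 203.] [561.  -7.] [82. 55.] 23.2 [ 38.   4. 248.]
guide 72 [387. 154.] [837. 231.] [ 40. 114.] 22.0 [ 78.  30. 182.]
guide 1044 [292. 209.] [538.   6.] [179. 426.] 22.7 [ 60.  49. 195.]
guide 103 [314. 166.] [613. 166.] [39. 38.] 62.9 [ 91.   7. 238.]
guide 39 [393. 177.] [834. 104.] [ 5. 95.] 0.7 [ 13.  22. 133.]
guide 166 [299. 194.] [549.  46.] [ 77. 164.] 78.7 [ 17. 116. 131.]
guide 81 [303. 211.] [560. -26.] [42. 92.] 83.2 [ 17.  59. 153.]
stop 248 [261. 160.] [458. 197.] [175.  23.] 23.0 [ 12. 171. 201.]
stop 46 [394. 174.] [835.  99.] [112.  15.] 82.7 [ 33.   4. 233.]
stop 488 [297. 204.] [541.  -0.] [158. 128.] 22.9 [ 18. 108. 172.]
stop 183 [304. 207.] [562.  -8.] [81. 55.] 21.5 [ 30.  24. 213.]
```

View pics/crop1.png

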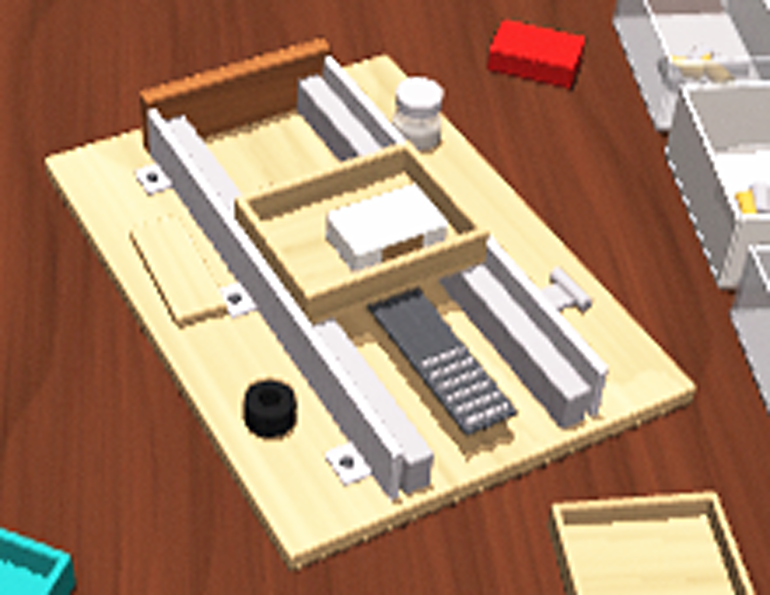

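Candidates in the scene picture are the plywood tray on the lane (303,215), the small plywood tray on the bench (316,333) and the turquoise tray (153,257). The one on the lane is the larger of the plywood pair and holds the white box. The crop confirms it, with the foot plate behind it and the red box (348,155 in the side picture) lying off the lane.

Lane: origin ≈ (545,-14) mm, heading ≈ 112.8°. Tray x ≈ 12 mm. I'm moving above lane x ≈ -100 with the fingers shut.

Request:
{"method": "drive_tool", "body": {
  "steps": [
    {"xyz": [3.6, -2.5, 0], "roll": 0, "grip": 1},
    {"xyz": [3.6, -2.5, 0], "roll": 0, "grip": 1},
    {"xyz": [3.6, -2.5, 0], "roll": 0, "grip": 1},
    {"xyz": [3.6, -2.5, 0], "roll": 0, "grip": 1},
    {"xyz": [3.6, -2.5, 0], "roll": 0, "grip": 1},
    {"xyz": [3.6, -2.5, 0], "roll": 0, "grip": 1},
    {"xyz": [3.6, -2.5, 0], "roll": 0, "grip": 1},
    {"xyz": [3.6, -2.5, 0], "roll": 0, "grip": 1},
    {"xyz": [3.6, -2.5, 0], "roll": 0, "grip": 1},
    {"xyz": [3.6, -2.5, 0], "roll": 0, "grip": 1}
  ]
}}

```text
time: 1.35
eef_pos: [0.4419, -0.2736, 0.1922]
orientation: [-3.141, 0.0, 0.249]
ft_force: [0.4, 0.1, -0.3]
gripper_width: 0.0003
grasp_force: 0.0
```

Request:
{"method": "drive_tool", "body": {
  "steps": [
    {"xyz": [3.6, -2.5, 0], "roll": 0, "grip": 1},
    {"xyz": [3.6, -2.5, 0], "roll": 0, "grip": 1},
    {"xyz": [3.6, -2.5, 0], "roll": 0, "grip": 1},
    {"xyz": [3.6, -2.5, 0], "roll": 0, "grip": 1},
    {"xyz": [3.6, -2.5, 0], "roll": 0, "grip": 1}
  ]
}}

```text
time: 1.98
eef_pos: [0.5855, -0.1082, 0.192]
orientation: [-3.141, 0.001, 0.249]
ft_force: [0.5, -1.5, -0.2]
gripper_width: 0.0001
grasp_force: 0.0
```

Request:
{"method": "drive_tool", "body": {
  "steps": [
    {"xyz": [0, 0, 0], "roll": -9.85, "grip": 1},
    {"xyz": [0, 0, 0], "roll": -9.85, "grip": 1},
    {"xyz": [0, 0, 0], "roll": -9.85, "grip": 1},
    {"xyz": [0, 0, 0], "roll": -9.85, "grip": 1},
    {"xyz": [0, 0, 0], "roll": -9.85, "grip": 1},
    {"xyz": [0, 0, 0], "roll": -9.85, "grip": 1},
    {"xyz": [0, 0, 0], "roll": -9.85, "grip": 1},
    {"xyz": [0, 0, 0], "roll": -9.85, "grip": 1},
    {"xyz": [0, 0, 0], "roll": -9.85, "grip": 1},
    {"xyz": [0, 0, 0], "roll": -9.85, "grip": 1}
  ]
}}

```text
time: 3.22
eef_pos: [0.5847, -0.1094, 0.192]
orientation: [-3.141, -0.0, 1.974]
ft_force: [-0.8, 1.1, -1.2]
gripper_width: 0.0001
grasp_force: 0.0
```

Now one close look from the wrist and a refinement of the lane axis.

```bash
python3 - <<'E'
from workcell import *
from h import *
s=read_state();ci=camera_info('wrist');p,d=read_camera('wrist');print(s['eef_pos'],s['orientation'],s['joint_pos'])
cv2.imwrite('pics/w1.png',p[:,:,::-1])
K,R,t=ci['K'],np.array(ci['R']),np.array(ci['t']);print(K[0],K[1])
v,u=np.mgrid[:420,:560];x=(u-K[0,2])/K[0,0];y=(v-K[1,2])/K[1,1];r=np.hypot(x,y)+1e-9
k=np.tan(r)/r; X=np.stack([x*k*d,y*k*d,d],-1).astype(float); X=(X-t)@R
np.savez('w1.npz',X=X,p=p,d=d)
a=np.deg2rad(112.8);O=np.array([.5448,-.0137]);e=np.array([np.cos(a),np.sin(a)]);n=np.array([-e[1],e[0]])
L=np.stack([(X[...,:2]-O)@e,(X[...,:2]-O)@n,X[...,2]],-1)*1000
ok=(d>0)&(r<1.3)
def rep(nm,m):
    q=L[m]; print(nm,len(q),*(np.percentile(q,[1,50,99],axis=0).round(1).tolist() if len(q) else []))
plate=ok&(abs(L[...,2]-46)<5)&(abs(L[...,1])<35)&(L[...,0]>-200)&(L[...,0]<-40); rep('plate',plate)
if plate.sum()>50: print(cv2.minAreaRect(L[plate][:,:2].astype(np.float32)))
rep('traytop',ok&(abs(L[...,2]-84)<5)&(abs(L[...,1])<90)&(L[...,0]>-70)&(L[...,0]<-30))
for sg in (-1,1): rep('runner',ok&(abs(L[...,2]-52)<4)&(L[...,1]*sg>35)&(abs(L[...,1])<80)&(L[...,0]<-60)&(L[...,0]>-210)); rep('guide',ok&(abs(L[...,2]-68)<4)&(L[...,1]*sg>70)&(abs(L[...,1])<110)&(L[...,0]<-60)&(L[...,0]>-210))
E
```

```text
[ 0.58471065 -0.10936501  0.19196185] [-3.14107408e+00 -4.08754794e-04  1.97354543e+00] [ 0.6425224   0.44051689 -0.66984647  1.67397639  0.29664609  1.13172654
  0.29423887]
[325.1922621   0.        272.7262373] [  0.        325.1922621 208.7266647]
plate 4946 [-179.6, -21.1, 44.6] [-111.7, 0.3, 46.3] [-52.5, 21.9, 48.0]
((-116.35444641113281, 0.39771270751953125), (44.11314010620117, 129.8271942138672), 89.76392364501953)
traytop 1437 [-48.4, -77.3, 80.3] [-44.5, -3.8, 84.2] [-30.9, 77.1, 85.8]
runner 2392 [-190.6, -79.9, 48.8] [-119.7, -64.9, 52.3] [-61.1, -54.7, 54.6]
guide 1018 [-189.1, -87.7, 64.3] [-118.7, -83.1, 68.2] [-61.1, -79.2, 69.8]
runner 2418 [-190.0, 55.0, 48.6] [-121.9, 65.4, 52.2] [-61.4, 79.9, 54.6]
guide 1029 [-189.6, 79.8, 64.4] [-120.5, 83.6, 68.0] [-61.1, 88.2, 69.8]
```

View pics/w1.png

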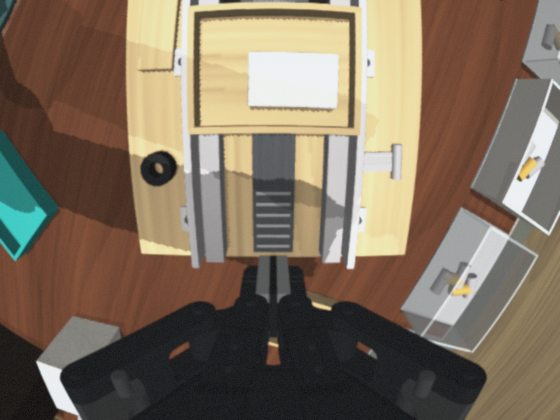

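The wrist picture shows the plate (275,190) centred under the fingers and the tray's back edge at row ~132. The lane frame checks out to about 1 mm: plate starts at -180, tray back is at -48.5, and the TCP is at lane (-104, 0). Pressing down.

Request:
{"method": "drive_tool", "body": {
  "steps": [
    {"xyz": [0, 0, 2.5], "roll": 0, "grip": 1},
    {"xyz": [0, 0, 2.5], "roll": 0, "grip": 1},
    {"xyz": [0, 0, 2.5], "roll": 0, "grip": 1},
    {"xyz": [0, 0, 2.5], "roll": 0, "grip": 1},
    {"xyz": [0, 0, 2.0], "roll": 0, "grip": 1},
    {"xyz": [0, 0, 1.6], "roll": 0, "grip": 1},
    {"xyz": [0, 0, 0.9], "roll": 0, "grip": 1},
    {"xyz": [0, 0, 0.9], "roll": 0, "grip": 1},
    {"xyz": [0, 0, 0.9], "roll": 0, "grip": 1},
    {"xyz": [0, 0, 0], "roll": 0, "grip": 1}
  ]
}}

```text
time: 4.53
eef_pos: [0.5847, -0.1093, 0.0288]
orientation: [-3.141, -0.001, 1.968]
ft_force: [0.1, 0.8, -0.8]
gripper_width: 0.0001
grasp_force: 0.0
```

Request:
{"method": "drive_tool", "body": {
  "steps": [
    {"xyz": [0, 0, 0.3], "roll": 0, "grip": 1},
    {"xyz": [0, 0, 0.2], "roll": 0, "grip": 1},
    {"xyz": [0, 0, 0], "roll": 0, "grip": 1}
  ]
}}

```text
time: 4.9
eef_pos: [0.5849, -0.1093, 0.0243]
orientation: [-3.142, -0.0, 1.968]
ft_force: [-0.6, -0.1, 0.7]
gripper_width: -0.0
grasp_force: 0.0
```

```bash
python3 - <<'E'
from workcell import *
import cv2
s=read_state();print(s['eef_pos'],s['ft_force'],s['wrist_torque'])
p,d=read_camera('side');cv2.imwrite('pics/s2.png',cv2.resize(p[130:300,215:415,::-1],None,fx=3.5,fy=3.5,interpolation=cv2.INTER_CUBIC))
E
```

```text
[ 0.5849195  -0.10930633  0.02426376] [-0.57518759 -0.11197851  0.65626088] [ 0.03769996  0.01758672 -0.01511702]
```

View pics/s2.png

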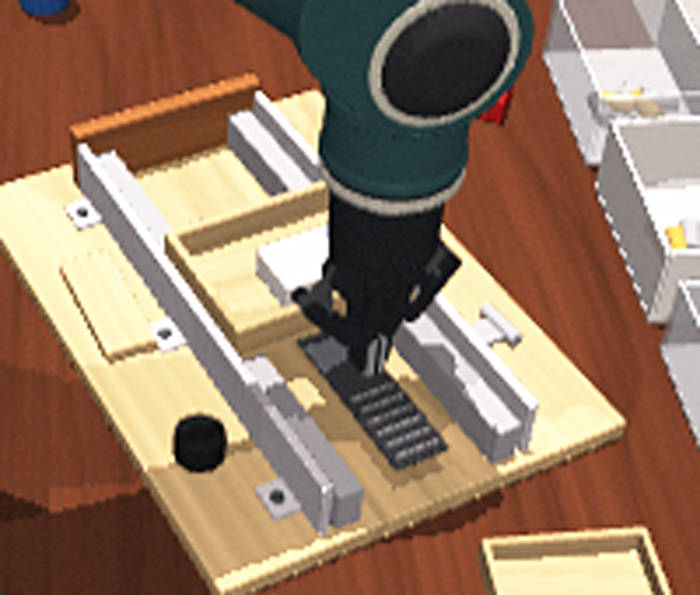

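The fingertips at (375,365) stand on the plate, but the force reads about 0. I'll check the plate's height by depth.

```bash
cat > hh.py <<'E'
from h import *
from workcell import *
a=np.deg2rad(112.8);O=np.array([.5448,-.0137]);e=np.array([np.cos(a),np.sin(a)]);n=np.array([-e[1],e[0]])
def lane(X): return np.stack([(X[...,:2]-O)@e,(X[...,:2]-O)@n,X[...,2]],-1)*1000
def look(nm):
    ci=camera_info(nm);p,d=read_camera(nm);np.savez('tmp.npz',p=p,d=d,K=ci['K'],R=ci['R'],t=ci['t'])
    X,p,ok=pts('tmp.npz');return lane(X),p,ok
def plate(nm='side'):
    L,p,ok=look(nm)
    m=ok&(abs(L[...,1])<18)&(L[...,0]>-175)&(L[...,0]<-125)&(L[...,2]<60)
    print('plate z',np.percentile(L[m][:,2],[10,50,90]).round(1),m.sum())
    q=ok&(abs(L[...,2]-84)<3)&(abs(L[...,1])<78)&(L[...,0]>-70)&(L[...,0]<220)&(cv2.cvtColor(p,cv2.COLOR_RGB2HSV)[...,1]>50)
    print('tray top x',np.percentile(L[q][:,0],[1,99]).round(1),q.sum())
    s=read_state();E=lane(s['eef_pos']);print('tcp',E.round(1),s['ft_force'].round(1),s['time'])
E
python3 -c "
from hh import *
plate()"
```

```text
plate z [17.8 46.1 48.3] 320
tray top x [-48.5  74.8] 215
tcp [-103.7   -0.    24.4] [-1.2  0.   0.8] 5.0
```

```bash
python3 - <<'E'
from hh import *
L,p,ok=look('side'); np.savez('L2.npz',L=L,p=p)
for u,v in [(323,236),(322,230),(319,228),(325,232)]: print(u,v,L[v,u].round(1),p[v,u])
c=np.load('tmp.npz');
for z in (.024,.046):
  P=np.r_[O+e*-.1037,z]; q=c['R']@P+c['t']; q=c['K']@q; print(z,q[:2]/q[2])
P=read_state()['eef_pos']
L2,p2,_=look('scene');c=np.load('tmp.npz')
for z in (.024,.046):
  q=c['K']@(c['R']@np.r_[P[:2],z]+c['t']); print('scene',z,q[:2]/q[2])
a=cv2.resize(p[190:270,280:360,::-1],None,fx=7,fy=7,interpolation=cv2.INTER_CUBIC)[:, :395*2][:, :560]
cv2.imwrite('pics/s3.png',a)
E
```

```text
323 236 [-98.1 -17.1  45.6] [82 83 85]
322 230 [-113.2   -0.4   89.5] [75 72 76]
319 228 [-109.6    6.8   96.6] [22 20 23]
325 232 [-109.5  -13.2   73. ] [54 47 40]
0.024 [317.80853951 245.27743185]
0.046 [318.48046436 239.49473315]
scene 0.024 [301.06347855 259.13343904]
scene 0.046 [301.25858508 253.80949265]
```

View pics/s3.png

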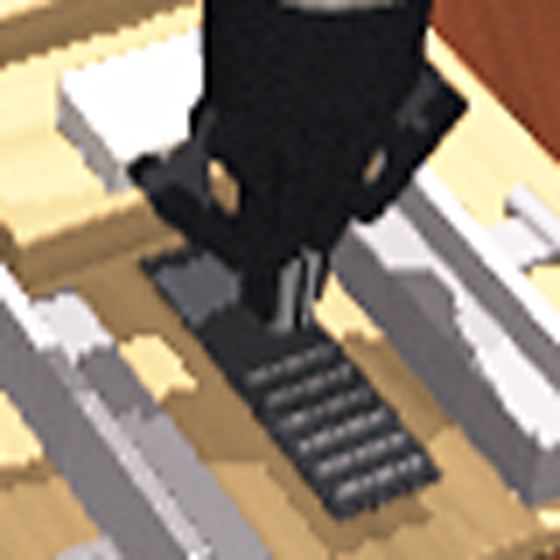

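```bash
python3 - <<'E'
import numpy as np
L=np.load('L2.npz')['L']
for v in range(226,246): print(v,[tuple(int(round(k)) for k in L[v,u]) for u in range(313,328,2)])
from workcell import *
s=read_state(); print(s)
E
```

```text
226 [(-114, 29, 118), (-117, 24, 118), (-111, 14, 108), (-116, 12, 112), (-118, 7, 111), (-114, -2, 103), (-113, -8, 100), (-58, -56, 28)]
227 [(-115, 28, 115), (-114, 22, 112), (-109, 12, 102), (-115, 11, 106), (-114, 5, 104), (-112, -3, 98), (-114, -8, 98), (-56, -58, 21)]
228 [(-114, 28, 110), (-99, 11, 89), (-111, 14, 101), (-110, 7, 97), (-112, 2, 96), (-115, -2, 97), (-115, -7, 96), (-59, -57, 21)]
229 [(-66, -6, 47), (-98, 11, 85), (-107, 11, 93), (-109, 6, 92), (-113, 3, 94), (-113, -4, 91), (-109, -12, 84), (-59, -57, 17)]
230 [(-72, -2, 51), (-100, 11, 82), (-108, 11, 90), (-109, 6, 89), (-113, 3, 91), (-113, -3, 88), (-108, -14, 79), (-62, -55, 17)]
231 [(-74, -1, 49), (-100, 11, 79), (-111, 13, 90), (-107, 4, 82), (-115, 3, 89), (-114, -3, 85), (-110, -12, 78), (-67, -52, 19)]
232 [(-74, -1, 45), (-101, 11, 76), (-108, 11, 83), (-110, 6, 82), (-114, 3, 85), (-114, -4, 82), (-109, -13, 73), (-72, -49, 21)]
233 [(-76, 0, 44), (-81, -3, 47), (-110, 12, 81), (-110, 5, 79), (-113, 1, 80), (-115, -3, 79), (-68, -45, 16), (-73, -48, 19)]
234 [(-82, 3, 47), (-84, -2, 47), (-110, 
[... 1574 characters left out ...]
.64155635, -0.5711978 ,  1.79646348,  0.45099502,
        0.8365238 ,  0.17037035]), 'joint_vel': array([-6.16671787e-04,  2.84538157e-05,  4.73938589e-04,  1.64276712e-03,
        1.39464415e-03, -2.57673536e-04, -7.01968709e-04]), 'joint_torque': array([-7.58610346e-03, -8.95842862e+01, -1.42185742e+01, -3.24410141e+01,
        1.49557495e-02,  2.10831015e-03,  2.25642607e-04]), 'eef_pos': array([ 0.58499051, -0.10935096,  0.02439281]), 'orientation': array([3.14146410e+00, 7.42111135e-05, 1.96792964e+00]), 'ft_force': array([ 0.42137919,  0.21326549, -0.97994416]), 'wrist_torque': array([ 0.0224088 , -0.0185966 , -0.02483692]), 'grasp_force': 0.0, 'gripper_width': -0.00013562122343890285}
```

```bash
python3 - <<'E'
from hh import *
L=np.load('L2.npz')['L']
m=(abs(L[...,1])<70)&(L[...,0]>-190)&(L[...,0]<-20)&(L[...,2]>64)&(L[...,2]<260)
q=L[m]
for z in range(64,230,8):
    k=q[(q[:,2]>=z)&(q[:,2]<z+8)&(q[:,0]<-85)]
    if len(k)>3: print(z,len(k),'x',np.percentile(k[:,0],[3,50,97]).round(),'y',np.percentile(k[:,1],[3,97]).round())
# wrist check of plate/guide heights
s=read_state();ci=camera_info('wrist');p,d=read_camera('wrist')
K,R,t=ci['K'],ci['R'],ci['t'];v,u=np.mgrid[:420,:560];x=(u-K[0,2])/K[0,0];y=(v-K[1,2])/K[1,1];r=np.hypot(x,y)+1e-9
k=np.tan(r)/r;X=np.stack([x*k*d,y*k*d,d],-1).astype(float);W=lane((X-t)@R)
print('campos',lane(-R.T@t))
ok=(d>0)&(r<1.2)
b=ok&(abs(W[...,1])<20)&(W[...,0]>-90)&(W[...,0]<-55)&(W[...,2]<120);print('plate/any z hist',np.percentile(W[b][:,2],[5,25,50,75,95]).round(1))
b=ok&(abs(abs(W[...,1])-65)<6)&(W[...,0]>-140)&(W[...,0]<-60);print('runner z',np.percentile(W[b][:,2],[25,50,75]).round(1))
b=ok&(p.max(2)<90)&(d<.25);print('gripper lane z min',np.percentile(W[b][:,2],[0.5,2,10,50]).round(1))
E
```

```text
64 12 x [-115. -112. -104.] y [-8.  9.]
72 24 x [-115. -111.  -96.] y [-15.  11.]
80 24 x [-115. -110.  -98.] y [-13.  12.]
88 29 x [-115. -111. -100.] y [-14.  12.]
96 20 x [-115. -113. -108.] y [-9. 13.]
104 30 x [-118. -113. -109.] y [-33.  24.]
112 65 x [-117. -114.  -95.] y [-30.  29.]
120 60 x [-117. -114.  -95.] y [-42.  36.]
128 72 x [-120. -114. -104.] y [-46.  41.]
136 72 x [-121. -115. -105.] y [-52.  49.]
144 87 x [-121. -115. -106.] y [-54.  55.]
152 148 x [-121. -111.  -93.] y [-62.  60.]
160 93 x [-123. -113.  -97.] y [-47.  50.]
168 64 x [-123. -114.  -98.] y [-20.  41.]
176 36 x [-116. -112.  -96.] y [18. 39.]
184 17 x [-115. -109.  -96.] y [27. 37.]
192 61 x [-141. -131.  -96.] y [-19.  36.]
200 84 x [-141. -132. -100.] y [-20.  36.]
208 80 x [-141. -132.  -94.] y [-21.  37.]
216 86 x [-141. -133.  -96.] y [-19.  36.]
224 85 x [-141. -131.  -92.] y [-19.  36.]
campos [-25.2264683    0.38035356 206.21189117]
plate/any z hist [45.2 45.8 46.2 46.6 47.2]
runner z [51.9 52.3 52.7]
gripper lane z min [ -0.9  -0.3  27.5 110.9]
```

The side depth puts the real fingertip bottom at z ≈ 65 mm while the TCP reads 24. The wrist camera heights still agree with the world, so the tips are about 40 mm short of the stated TCP. I'll work from contact force and the measured plate height instead, and go down gently.

Request:
{"method": "drive_tool", "body": {
  "steps": [
    {"xyz": [0, 0, 0.8], "roll": 0, "grip": 1},
    {"xyz": [0, 0, 0.8], "roll": 0, "grip": 1},
    {"xyz": [0, 0, 0.6], "roll": 0, "grip": 1},
    {"xyz": [0, 0, 0.6], "roll": 0, "grip": 1},
    {"xyz": [0, 0, 0], "roll": 0, "grip": 1}
  ]
}}

```text
time: 5.78
eef_pos: [0.5848, -0.1093, -0.0041]
orientation: [-3.141, -0.0, 1.968]
ft_force: [-1.8, -0.4, 7.2]
gripper_width: 0.0001
grasp_force: 3.3
```

```bash
python3 -c "
from hh import *
plate()"
```

```text
plate z [18.8 35.1 37.5] 259
tray top x [-48.4  75.3] 226
tcp [-1.037e+02  1.000e-01 -3.900e+00] [-2.4 -0.7  7. ] 5.825
```

Contact: 7 N, plate at 35 mm. That makes the tip height TCP + 39 mm, so fully down is TCP ≈ -13 mm.

Request:
{"method": "drive_tool", "body": {
  "steps": [
    {"xyz": [0, 0, 0.4], "roll": 0, "grip": 1},
    {"xyz": [0, 0, 0.4], "roll": 0, "grip": 1},
    {"xyz": [0, 0, 0.3], "roll": 0, "grip": 1},
    {"xyz": [0, 0, 0.1], "roll": 0, "grip": 1},
    {"xyz": [0, 0, 0], "roll": 0, "grip": 1},
    {"xyz": [0, 0, 0], "roll": 0, "grip": 1}
  ]
}}

```text
time: 6.58
eef_pos: [0.5853, -0.1094, -0.0136]
orientation: [-3.141, 0.001, 1.968]
ft_force: [-17.7, -0.5, 47.7]
gripper_width: -0.0001
grasp_force: 23.8
```

```bash
python3 -c "
from hh import *
plate()"
```

```text
plate z [24.4 26.5 28.4] 221
tray top x [-48.2 218.2] 230
tcp [-104.    -0.2  -13.6] [-17.4   0.1  48.7] 6.625
```

Fully down, but 48 N is more than needed. Easing slightly, then sliding forward.

Request:
{"method": "drive_tool", "body": {
  "steps": [
    {"xyz": [0, 0, -0.12], "roll": 0, "grip": 1},
    {"xyz": [0.6, 0, 0], "roll": 0, "grip": 1},
    {"xyz": [0.8, 0, 0], "roll": 0, "grip": 1},
    {"xyz": [0.8, 0, 0], "roll": 0, "grip": 1},
    {"xyz": [0.6, 0, 0], "roll": 0, "grip": 1},
    {"xyz": [0.4, 0, 0], "roll": 0, "grip": 1}
  ]
}}

```text
time: 7.38
eef_pos: [0.5749, -0.0818, -0.013]
orientation: [3.138, 0.004, 1.967]
ft_force: [5.0, -11.4, 17.2]
gripper_width: 0.0001
grasp_force: 8.9
```

```bash
python3 -c "
from hh import *
plate()"
```

```text
plate z [24.5 26.7 29.1] 222
tray top x [-67.9 218.8] 202
tcp [-74.   -1.4 -13. ] [  3.4 -11.   18.3] 7.425
```

Request:
{"method": "drive_tool", "body": {
  "steps": [
    {"xyz": [0.7, 0, 0.03], "roll": 0, "grip": 1},
    {"xyz": [0.8, 0, 0], "roll": 0, "grip": 1},
    {"xyz": [0.8, 0, 0], "roll": 0, "grip": 1},
    {"xyz": [0.8, 0, 0], "roll": 0, "grip": 1},
    {"xyz": [0.6, 0, 0], "roll": 0, "grip": 1}
  ]
}}

```text
time: 8.05
eef_pos: [0.5614, -0.0489, -0.013]
orientation: [3.138, 0.006, 1.965]
ft_force: [8.8, -18.5, 19.1]
gripper_width: -0.0
grasp_force: 10.4
```

```bash
cat >> hh.py <<'E'
def tray(nm):
    L,p,ok=look(nm);h=cv2.cvtColor(p,cv2.COLOR_RGB2HSV)
    q=ok&(abs(L[...,2]-84)<3)&(abs(L[...,1])>40)&(abs(L[...,1])<77)&(L[...,0]>-70)&(L[...,0]<205)&(h[...,1]>50)&(h[...,0]>11)&(h[...,2]>80)
    print(nm,'tray x',np.percentile(L[q][:,0],[2,98]).round(1),q.sum())
E
python3 -c "
from hh import *
plate();tray('side');tray('scene')"
```

```text
plate z [24.6 26.8 28.7] 217
tray top x [-49.3 197. ] 217
tcp [-38.   -1.7 -13. ] [  6.4 -15.5  21.3] 8.1
side tray x [-23.9  97.5] 121
scene tray x [-26.2  95.3] 141
```

The tray is moving with the bar down: back at ≈ -25, with the TCP about 13.5 mm behind it. Continuing.

Request:
{"method": "drive_tool", "body": {
  "steps": [
    {"xyz": [0.7, 0, 0], "roll": 0, "grip": 1},
    {"xyz": [0.8, 0, 0], "roll": 0, "grip": 1},
    {"xyz": [0.8, 0, 0], "roll": 0, "grip": 1},
    {"xyz": [0.8, 0, 0], "roll": 0, "grip": 1},
    {"xyz": [0.8, 0, 0], "roll": 0, "grip": 1},
    {"xyz": [0.8, 0, 0], "roll": 0, "grip": 1},
    {"xyz": [0.7, 0, 0], "roll": 0, "grip": 1}
  ]
}}

```text
time: 9.07
eef_pos: [0.5408, 0.0009, -0.0131]
orientation: [3.138, 0.005, 1.965]
ft_force: [8.5, -20.2, 23.2]
gripper_width: -0.0
grasp_force: 10.8
```

```bash
python3 -c "
from hh import *
plate();tray('side');tray('scene')"
```

```text
plate z [24.7 26.7 28.5] 216
tray top x [  2.9 153.8] 198
tcp [ 16.2  -2.  -13. ] [  7.7 -18.1  23.4] 9.125
side tray x [ 30.3 149.3] 112
scene tray x [ 28.2 150.4] 125
```

Request:
{"method": "drive_tool", "body": {
  "steps": [
    {"xyz": [0.7, 0, 0], "roll": 0, "grip": 1},
    {"xyz": [0.8, 0, 0], "roll": 0, "grip": 1},
    {"xyz": [0.8, 0, 0], "roll": 0, "grip": 1},
    {"xyz": [0.8, 0, 0], "roll": 0, "grip": 1},
    {"xyz": [0.8, 0, 0], "roll": 0, "grip": 1},
    {"xyz": [0.8, 0, 0], "roll": 0, "grip": 1},
    {"xyz": [0.7, 0, 0], "roll": 0, "grip": 1},
    {"xyz": [0.5, 0, 0], "roll": 0, "grip": 1}
  ]
}}

```text
time: 10.22
eef_pos: [0.5179, 0.0557, -0.0132]
orientation: [3.138, 0.005, 1.965]
ft_force: [9.5, -22.4, 24.7]
gripper_width: 0.0002
grasp_force: 11.7
```

```bash
python3 -c "
from hh import *
plate();tray('side');tray('scene')"
```

```text
plate z [24.2 26.6 28.8] 217
tray top x [ 63.9 209.4] 183
tcp [ 75.2  -2.1 -13.2] [  6.7 -17.8  24.6] 10.275
side tray x [ 89.3 203.8] 99
scene tray x [ 87.  204.3] 100
```

Request:
{"method": "drive_tool", "body": {
  "steps": [
    {"xyz": [0.4, 0, 0], "roll": 0, "grip": 1},
    {"xyz": [0.3, 0, 0], "roll": 0, "grip": 1},
    {"xyz": [0.3, 0, 0], "roll": 0, "grip": 1},
    {"xyz": [0.1, 0, 0], "roll": 0, "grip": 1}
  ]
}}

```text
time: 10.88
eef_pos: [0.5137, 0.0656, -0.0132]
orientation: [3.138, 0.005, 1.965]
ft_force: [10.6, -23.3, 25.0]
gripper_width: 0.0002
grasp_force: 11.4
```

Request:
{"method": "drive_tool", "body": {
  "steps": [
    {"xyz": [0.1, 0, 0], "roll": 0, "grip": 1}
  ]
}}

```text
time: 11.0
eef_pos: [0.5137, 0.066, -0.0132]
orientation: [3.138, 0.006, 1.965]
ft_force: [12.6, -26.7, 25.3]
gripper_width: -0.0002
grasp_force: 11.4
```

```bash
python3 -c "
from hh import *
plate();tray('side');tray('scene')"
```

```text
plate z [24.5 26.7 28.8] 223
tray top x [ 73.3 219.5] 172
tcp [ 85.5  -2.1 -13.2] [ 10.9 -24.3  25. ] 11.05
side tray x [ 98.4 203.8] 84
scene tray x [ 93.6 199.4] 83
```

Request:
{"method": "drive_tool", "body": {
  "steps": [
    {"xyz": [0.1, 0, 0], "roll": 0, "grip": 1},
    {"xyz": [0.1, 0, 0], "roll": 0, "grip": 1},
    {"xyz": [0, 0, 0], "roll": 0, "grip": 1}
  ]
}}

```text
time: 11.52
eef_pos: [0.5135, 0.066, -0.0132]
orientation: [3.138, 0.007, 1.963]
ft_force: [13.8, -34.1, 19.0]
gripper_width: 0.0
grasp_force: 11.9
```

The TCP has stalled and the force is rising, so the tray is on the stop. Backing off a little while still pressing, then checking.

Request:
{"method": "drive_tool", "body": {
  "steps": [
    {"xyz": [-0.5, 0, 0], "roll": 0, "grip": 1},
    {"xyz": [-0.6, 0, 0], "roll": 0, "grip": 1},
    {"xyz": [-0.6, 0, 0], "roll": 0, "grip": 1},
    {"xyz": [0, 0, 0], "roll": 0, "grip": 1}
  ]
}}

```text
time: 12.02
eef_pos: [0.5171, 0.059, -0.0132]
orientation: [3.137, -0.002, 1.97]
ft_force: [-6.1, 13.1, 30.7]
gripper_width: 0.0
grasp_force: 15.7
```

```bash
python3 -c "
from hh import *
plate();tray('side');tray('scene')
L,p,ok=look('scene')
cv2.imwrite('pics/s4.png',cv2.resize(p[140:310,225:385,::-1],None,fx=3.5,fy=3.5,interpolation=cv2.INTER_CUBIC))"
```

```text
plate z [24.6 26.8 28.7] 225
tray top x [ 64.9 219.2] 170
tcp [ 77.7  -2.6 -13.2] [-6.3 13.7 31.2] 12.075
side tray x [ 98.9 196. ] 80
scene tray x [ 97.7 200.1] 70
```

View pics/s4.png

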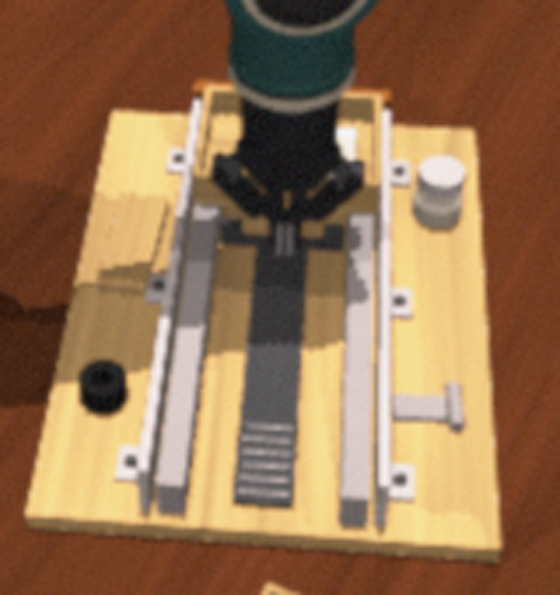

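The tray (290,150) is against the stop. The ears (235,235) and (335,235) are clear behind it, and the fingers (285,240) are centred between them. Lifting.

Request:
{"method": "drive_tool", "body": {
  "steps": [
    {"xyz": [0, 0, -0.4], "roll": 0, "grip": 1},
    {"xyz": [0, 0, -0.6], "roll": 0, "grip": 1},
    {"xyz": [0, 0, -0.8], "roll": 0, "grip": 1},
    {"xyz": [0, 0, -1.0], "roll": 0, "grip": 1},
    {"xyz": [0, 0, -1.5], "roll": 0, "grip": 1},
    {"xyz": [0, 0, -2.5], "roll": 0, "grip": 1},
    {"xyz": [0, 0, -2.5], "roll": 0, "grip": 1},
    {"xyz": [0, 0, -2.5], "roll": 0, "grip": 1},
    {"xyz": [-2, 0, -2.5], "roll": 0, "grip": 1},
    {"xyz": [-2, 0, 0], "roll": 0, "grip": 1}
  ]
}}

```text
time: 13.48
eef_pos: [0.5322, 0.0182, 0.1303]
orientation: [3.139, 0.002, 1.968]
ft_force: [0.0, 0.5, -0.5]
gripper_width: 0.0
grasp_force: 0.0
```

```bash
python3 -c "
from hh import *
plate();tray('side');tray('scene')
L,p,ok=look('side')
cv2.imwrite('pics/s5.png',cv2.resize(p[130:300,195:415,::-1],None,fx=3.5,fy=3.5,interpolation=cv2.INTER_CUBIC))"
```

```text
plate z [18.1 45.9 48.5] 313
tray top x [ 97.7 219.4] 249
tcp [ 31.3   0.2 128.9] [ 1.1 -4.1 -0.6] 13.525
side tray x [ 97.9 194.9] 115
scene tray x [ 96.4 201.9] 99
```

View pics/s5.png

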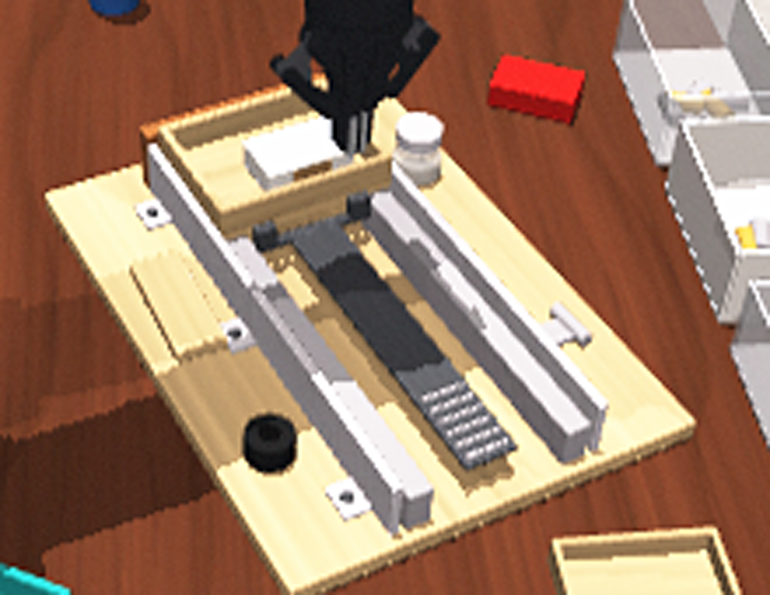

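The tray stands against the stop, with the ears (265,235) and (358,205) up behind it. The plate is back at 46 mm, the box lies flat in the tray, and the robot is clear.

```bash
python3 -c "
from workcell import *
print(close_job())"
```

```text
the job is handed in; nothing more can be done
None
```

The job is handed in, with no verdict returned: the tray is home against the end stop, the lock bar is up behind it, the screw box lies flat in the tray, and the robot touches nothing.

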